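# Find and open the tipping drain cover of the wash-down trough

## Robot

A 6-joint arm with a two-finger parallel gripper is mounted at the origin on the work surface. World frame = base frame: x ahead of the robot, y to its left, z up, the work surface at z = 0. Lengths are in m, angles in degrees, forces in N, time in s.
With the tool pointing down it reaches from about 0.375 to 0.9 m from the base axis. Payload 3.1 kg.
Tool frame: the origin (TCP) lies on the centre line of the jaws, within the pads' length; the fingertips stand 17 mm ahead of it and the grasp point (between the pads) lies 2 mm behind it; y points along the fingers, x is the direction in which the jaws open and shut, and the axes are right-handed (so a half turn about y gives the same grasp; the last joint's range is limited). The gripper opens to 87 mm and grips with 3 to 60 N. Pads are 19 mm wide; open, the fingers measure 117 mm over their backs; the gripper's body (75 mm by 190 mm) begins 51 mm behind the grasp point.
Start: joints at [-75.544, 30.224, 82.088, -0, 67.689, -10.227], TCP at [0.261, -0.568, 0.211] pointing down, gripper open.
Joint ranges: [-176.69, 176.69], [-43.24, 126.21], [12.49, 139.97], [-82, 262], [0, 151.66], [-163.58, 163.58]. Speed limits (degrees/s): [159.86, 159.86, 180, 180, 180, 180].

## Interface

Orientations are given as a 3x3 rotation matrix whose columns are the frame's x, y, z axes.
In Python, from rig import read_state, capture, camera_info, hand_in, trace, tip_of gives the robot as it stands.
- The arm moves only by the tool jog_arm, never from a script. Its argument "steps" is a list of rows, each an object with "fingers": the opening in per cent of the stroke, from 0 (shut) to 100 (fully open); "delta_pos": the shift along the world's x, y, z in mm, a list of three; "turn": the turn about the world's z in degrees. A call has 1 to 20 rows; each row is the pose to reach, as a shift and turn from the pose commanded when the call began; what a row does not reach only later rows make up. A row lasts 1/12 s, in which the tool goes at most 41.7 mm and 7.16 degrees, less where a joint would pass 70% of its speed; a pose out of reach is approached as far as the arm can. A call with a gripper value outside its range is refused whole. The fingers move at their own pace and stop on an object; the grip force is fixed at half the most. Time passes only in rows, so rows that repeat a pose let the fingers close. It gives the time, the measured TCP pose, the force and the opening at its end, in the units of the state.
- read_state(): the state, without advancing time (a new reading comes with each control period).
- capture(name): name is "side" or "top"; returns the picture (384x512x3 uint8, red, green, blue); there is no depth.
- camera_info(name): a dict with "fov_y" (degrees; the focal length in pixels is half the picture's height over the tangent of half this angle, whatever the lens; pixels are square), "cx", "cy" (the principal point, pixels), "k1" (the pictures are not rectified: a ray, as slopes to the right and down, at radius r is drawn at 1 + k1 r^2 times it, then the intrinsics apply), "view" (4x4, takes a point from world to camera coordinates). Camera axes: x right, y down, z forward; pixel columns grow to the right and rows downward; lengths in m; the calibration is good to about 2 mm. A picture is of the moment at which its call begins. camera_info takes no time and is no camera call.
- hand_in(): hands the job in, once; it reports no verdict.
Trained networks look in the newest picture that a camera, given by its name, has taken for a name from the list of things; names that differ only in an ending like _2 or _b are one class to them, and where a whole thing is asked for, a point or a joint stands for the part that bears it (a point fixed in the world has none). Each returns a list of dicts, best first, with "confidence" (0 to 1); they miss things now and then, are a little off and sometimes report something else, mostly with a low value. They report only what shows in the picture. A call takes as long as a camera call.
- trace(target, camera): "mask" (384x512 bool, what is visible of it).
- tip_of(target, camera): "position" ([x, y, z] in m, in world coordinates, good to about 4 mm: a listed point, or the origin of a listed thing).
The state is a dict: "time_s": time; "joint_positions": joint angles; "qvel": joint speeds; "tau": joint torques, N m; "position": TCP position; "tcp_rot": TCP orientation; "force": force on the tool from outside, world axes, zero at the start; "moment": the same for the moment, N m; "opening": opening from 0.0 (shut) to 1.0 (fully open).
Only numpy, scipy, OpenCV 4.12 (cv2) and the standard library are available. Lean on these libraries where they do the work, as an engineer would, in place of code of your own. Each camera call takes 0.05 s, during which the arm holds its last target.

## Task

Four identical steel covers lie on the drain trough, and only the one over the strainer tips: press gently with a fingertip on the thumb marks, one cover after the other, until you find the one that rocks, then push that cover all the way open with the fingers until it stands up against its stop, and leave it standing with the hand clear. Only press and push, never grip a cover or lean hard on it, and leave the brush, the bottle and the bowl where they are.

Things in the scene. Friction and masses are not known exactly. Their poses are not given: they have to be found in the camera images.
- cover_1 (a joint): Tilt of cover 1 of the trough, rad: 0 = flush with the deck, 1.4 = standing up against its stop. It grows as the thumb-mark end goes down and the slotted front end comes up. A cover with a bearer block under it cannot leave 0 by more than about 0.03.
- mark_1 (a point): Centre of the thumb mark (30 mm dished circle) on top of cover 1, 45 mm behind the pivot line; the rear edge is 19 mm further on. It moves with the cover. Axes with the cover flush: x along the cover from its slotted front edge to the thumb-mark end, y along the row of covers and along the pivot, z up, normal to the cover.
- edge_1 (a point): Middle of the slotted front edge of cover 1, at mid-thickness, 85 mm in front of the pivot line (130 mm from the thumb mark); it rises as the cover tips. Same axes as its mark. Rubber fingertips grip the edge by friction: at tilts under about 0.9 rad a level push jams on it, so follow its arc (up and over, 85 mm about the pivot).
- cover_2 (a joint): Tilt of cover 2 of the trough, rad: 0 = flush with the deck, 1.4 = standing up against its stop. It grows as the thumb-mark end goes down and the slotted front end comes up. A cover with a bearer block under it cannot leave 0 by more than about 0.03.
- mark_2 (a point): Centre of the thumb mark (30 mm dished circle) on top of cover 2, 45 mm behind the pivot line; the rear edge is 19 mm further on. It moves with the cover. Axes with the cover flush: x along the cover from its slotted front edge to the thumb-mark end, y along the row of covers and along the pivot, z up, normal to the cover.
- edge_2 (a point): Middle of the slotted front edge of cover 2, at mid-thickness, 85 mm in front of the pivot line (130 mm from the thumb mark); it rises as the cover tips. Same axes as its mark. Rubber fingertips grip the edge by friction: at tilts under about 0.9 rad a level push jams on it, so follow its arc (up and over, 85 mm about the pivot).
- cover_3 (a joint): Tilt of cover 3 of the trough, rad: 0 = flush with the deck, 1.4 = standing up against its stop. It grows as the thumb-mark end goes down and the slotted front end comes up. A cover with a bearer block under it cannot leave 0 by more than about 0.03.
- mark_3 (a point): Centre of the thumb mark (30 mm dished circle) on top of cover 3, 45 mm behind the pivot line; the rear edge is 19 mm further on. It moves with the cover. Axes with the cover flush: x along the cover from its slotted front edge to the thumb-mark end, y along the row of covers and along the pivot, z up, normal to the cover.
- edge_3 (a point): Middle of the slotted front edge of cover 3, at mid-thickness, 85 mm in front of the pivot line (130 mm from the thumb mark); it rises as the cover tips. Same axes as its mark. Rubber fingertips grip the edge by friction: at tilts under about 0.9 rad a level push jams on it, so follow its arc (up and over, 85 mm about the pivot).
- cover_4 (a joint): Tilt of cover 4 of the trough, rad: 0 = flush with the deck, 1.4 = standing up against its stop. It grows as the thumb-mark end goes down and the slotted front end comes up. A cover with a bearer block under it cannot leave 0 by more than about 0.03.
- mark_4 (a point): Centre of the thumb mark (30 mm dished circle) on top of cover 4, 45 mm behind the pivot line; the rear edge is 19 mm further on. It moves with the cover. Axes with the cover flush: x along the cover from its slotted front edge to the thumb-mark end, y along the row of covers and along the pivot, z up, normal to the cover.
- edge_4 (a point): Middle of the slotted front edge of cover 4, at mid-thickness, 85 mm in front of the pivot line (130 mm from the thumb mark); it rises as the cover tips. Same axes as its mark. Rubber fingertips grip the edge by friction: at tilts under about 0.9 rad a level push jams on it, so follow its arc (up and over, 85 mm about the pivot).
- trough: Bench-top stainless drain trough, flat deck 108 mm above the bench, 275 mm (x) by 470 mm (y). Origin on the bench below the middle of the row of covers, under their pivot line; x points from the covers' slotted front edges to their thumb-mark ends (away from the robot), y along the row, z up. In front of the covers is a 38 mm deck strip, behind them an 83 mm strip where the brush lies.
- row (a point): Middle of the common pivot line of the four identical steel covers, at mid-thickness, 106 mm above the bench; axes as the trough. Covers: 149 (x) by 92 (y) by 4 mm, 0.3 kg, tops flush with the deck, in a row along y every 100 mm, cover_1 at the largest y. Each turns on its pivot: thumb-mark end down, front end up.
- drain (a point): Middle of the trough's floor, 94 mm below the pivot line. Out of sight three covers have a rubber-faced bearer block under the thumb-mark end and do not yield; the fourth (a different one each time) has only the low strainer below it and 70 mm of free depth. It tips under about 3 N on its mark. Its pivot is stiff: it stays at whatever angle it is left; turning it takes about 0.13 N m.
- brush_center (a point): Centre of a loose scrubbing brush block, 40 x 150 x 28 mm, white back, grey bristles, lying on the deck strip behind the covers. Leave alone.
- bottle_center (a point): Centre, half-way up, of a loose white bottle with red cap, 64 mm across, 170 mm tall, standing on the bench at the -y end of the trough. Leave alone.
- bowl_center (a point): Centre, half-way up, of a loose steel bowl, 120 mm across, 50 mm tall, standing on the bench at the +y end of the trough. Leave alone.

How it is judged:
By the outcome, as a careful person would: the job done as asked, in the order asked, and still so for the second after the job is handed in, with the robot touching nothing.
It also fails if it takes over 64 s, if anything falls off the work surface, if the arm or the gripper's body presses on something with over 40 N, if the wrist force passes 120 N, or if a joint passes its speed limit or range.

## Working session

There is one attempt and no reset: what is moved stays moved. The work goes in short steps, Python scripts to look and compute and a tool call to move; the robot and the scene stay as the last step left them, time stands still between calls to the robot, and variables do not carry over. Pictures are saved under pics/ and viewed, and the job is handed in when it is done.

Besides the shell and the picture viewer there is one more tool, called in YAML: its name, and indented under it one key for each argument. jog_arm: Moves the arm, as the interface text tells. Its arguments: {"type":"object","properties":{"steps":{"type":"array","items":{"type":"object","properties":{"fingers":{"type":"number"},"delta_pos":{"type":"array","items":{"type":"number"}},"turn":{"type":"number"}}}}},"required":["steps"]}

```bash
mkdir -p pics
python3 - <<'E'
from rig import *
import cv2
s=read_state()
print({k:s[k] for k in('time_s','position','tcp_rot','force','moment','opening')})
for c in('side','top'):
    im=capture(c); cv2.imwrite(f'pics/{c}0.png',im[:,:,::-1]); print(camera_info(c))
    for t in('mark_1','edge_1','row','trough','brush_center','bottle_center','bowl_center'):
        for d in tip_of(t,c): print(c,t,round(d['confidence'],2),[round(float(v),4) for v in d['position']])
E
```

```text
{'time_s': 0.0, 'position': array([ 0.26083993, -0.56713651,  0.20968029]), 'tcp_rot': array([[ 4.17587987e-01, -5.43741523e-04,  9.08636329e-01],
       [-9.08634010e-01,  2.08724723e-03,  4.17588170e-01],
       [-2.12360869e-03, -9.99997674e-01,  3.77547327e-04]]), 'force': array([-0.30432763,  0.34081608, -0.19256269]), 'moment': array([0.02088523, 0.02421272, 0.00594026]), 'opening': 0.9996657870005619}
{'fov_y': 53.17919874766619, 'cx': 253.67319602697634, 'cy': 193.82030341799205, 'k1': -0.10163568665497569, 'view': array([[-0.96017424, -0.27928846, -0.0079618 ,  0.56802039],
       [-0.18707756,  0.66380277, -0.7241325 ,  0.17369373],
       [ 0.20752691, -0.6938039 , -0.68961492,  0.93685966],
       [ 0.        ,  0.        ,  0.        ,  1.        ]])}
side mark_1 0.78 [0.6344, 0.0616, 0.1077]
side mark_1 0.71 [0.6378, -0.036, 0.1056]
side mark_1 0.66 [0.6335, -0.1418, 0.1093]
side edge_1 0.87 [0.5059, -0.238, 0.1024]
side edge_1 0.81 [0.5063, -0.1441, 0.1107]
side edge_1 0.74 [0.5043, -0.0421, 0.1042]
side edge_1 0.64 [0.5031, 0.0576, 0.1034]
side edge_1 0.34 [0.5905, -0
[... 598 characters left out ...]
.        ,  0.        ,  0.        ,  1.        ]])}
top mark_1 0.84 [0.6351, -0.0404, 0.1059]
top mark_1 0.78 [0.6314, -0.1414, 0.1101]
top mark_1 0.75 [0.6314, 0.0607, 0.11]
top edge_1 0.96 [0.5039, -0.144, 0.1042]
top edge_1 0.85 [0.508, -0.2428, 0.1052]
top edge_1 0.84 [0.5054, -0.0429, 0.1011]
top edge_1 0.59 [0.5026, 0.0556, 0.1042]
top row 0.6 [0.5871, -0.091, 0.1053]
top trough 0.73 [0.5886, -0.0872, -0.0008]
top brush_center 0.9 [0.7078, -0.0578, 0.1218]
top brush_center 0.35 [0.5019, 0.057, 0.104]
top bottle_center 0.6 [0.619, -0.4411, 0.0853]
top bottle_center 0.53 [0.6367, -0.0427, 0.1056]
top bowl_center 0.79 [0.6036, 0.2449, 0.0229]
top bowl_center 0.4 [0.6173, -0.4417, 0.0864]
```

View pics/side0.png

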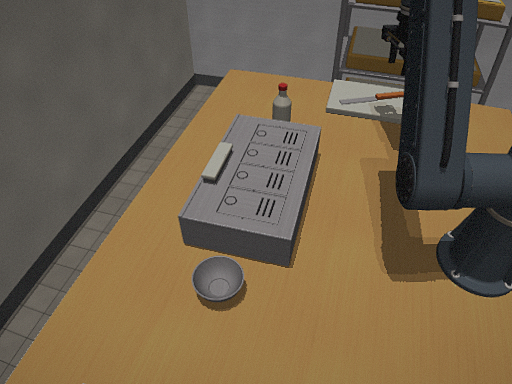

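View pics/top0.png

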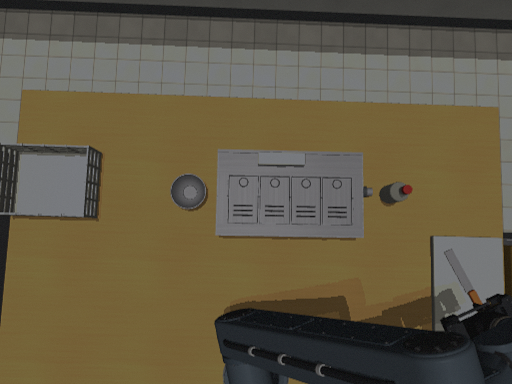

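The side picture shows the row of covers along y, with edges near (285,137), (283,158), (275,181) and (266,207). The top picture agrees, with marks at (243,182), (275,183), (306,184) and (337,184). Both views put the tops at z≈0.106, as expected. The edges are at x≈0.505, the marks at x≈0.634 and the pivot at x≈0.589. I start with cover 4, closest to the hand.

jog_arm:
  steps:
    - {"delta_pos":[20,20,10],"turn":-4,"fingers":0}
    - {"delta_pos":[50,45,20],"turn":-8,"fingers":0}
    - {"delta_pos":[80,70,20],"turn":-12,"fingers":0}
    - {"delta_pos":[110,96,20],"turn":-16,"fingers":0}
    - {"delta_pos":[140,122,20],"turn":-20,"fingers":0}
    - {"delta_pos":[170,148,20],"turn":-24,"fingers":0}
    - {"delta_pos":[200,175,20],"turn":-24,"fingers":0}
    - {"delta_pos":[230,201,20],"turn":-24,"fingers":0}
    - {"delta_pos":[260,228,20],"turn":-24,"fingers":0}
    - {"delta_pos":[290,254,20],"turn":-24,"fingers":0}
    - {"delta_pos":[320,281,10],"turn":-24,"fingers":0}
    - {"delta_pos":[350,307,0],"turn":-24,"fingers":0}
    - {"delta_pos":[374,328,-20],"turn":-24,"fingers":0}
    - {"delta_pos":[374,328,-40],"turn":-24,"fingers":0}
    - {"delta_pos":[374,328,-50],"turn":-24,"fingers":0}
    - {"delta_pos":[374,328,-55],"turn":-24,"fingers":0}
    - {"delta_pos":[374,328,-55],"turn":-24,"fingers":0}

```text
time_s: 2.22
position: [0.6337, -0.2402, 0.1543]
tcp_rot: [[0.011, -0.003, 1.0], [-1.0, 0.001, 0.011], [-0.001, -1.0, -0.003]]
force: [-0.3, -0.3, 0.3]
opening: 0.003
```

Run:
```python
from rig import *
import cv2
s=read_state()
print({k:s[k] for k in('time_s','position','tcp_rot','force','opening')})
for c in('side','top'):
    im=capture(c); cv2.imwrite(f'pics/{c}1.png',cv2.resize(im[90:290,150:390,::-1],None,fx=3,fy=3))
    for d in tip_of('mark_1',c): print(c,round(d['confidence'],2),[round(float(v),4) for v in d['position']])
```

```text
{'time_s': 2.2167, 'position': array([ 0.63366623, -0.24020353,  0.15427865]), 'tcp_rot': array([[ 0.01092861, -0.00285136,  0.99993622],
       [-0.9999395 ,  0.00121992,  0.01093212],
       [-0.00125101, -0.99999519, -0.00283785]]), 'force': array([-0.29553396, -0.30571457,  0.29505886]), 'opening': 0.002664380879126897}
side 0.88 [0.6373, -0.2375, 0.1065]
side 0.84 [0.6331, -0.1426, 0.1106]
side 0.73 [0.6332, 0.0592, 0.104]
side 0.72 [0.6397, -0.0347, 0.1088]
top 0.95 [0.634, -0.0424, 0.1066]
top 0.65 [0.638, -0.2404, 0.1071]
top 0.63 [0.6275, 0.0599, 0.1092]
top 0.61 [0.631, -0.1442, 0.1097]
```

View pics/side1.png

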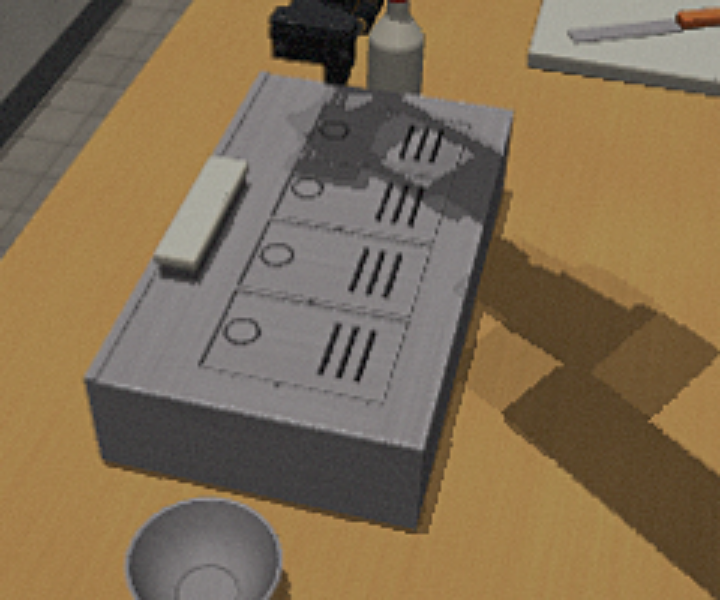

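jog_arm:
  steps:
    - {"delta_pos":[2,0,-12],"turn":0,"fingers":0}
    - {"delta_pos":[2,0,-20],"turn":0,"fingers":0}
    - {"delta_pos":[2,0,-24],"turn":0,"fingers":0}
    - {"delta_pos":[2,0,-26],"turn":0,"fingers":0}
    - {"delta_pos":[2,0,-27],"turn":0,"fingers":0}
    - {"delta_pos":[2,0,-28],"turn":0,"fingers":0}
    - {"delta_pos":[2,0,-29],"turn":0,"fingers":0}
    - {"delta_pos":[2,0,-29],"turn":0,"fingers":0}
    - {"delta_pos":[2,0,-29],"turn":0,"fingers":0}

```text
time_s: 3.17
position: [0.6372, -0.2399, 0.1268]
tcp_rot: [[0.012, 0.0, 1.0], [-1.0, -0.0, 0.012], [0.0, -1.0, 0.0]]
force: [0.4, -0.2, -0.5]
opening: 0.007
```

The fingertips hang above mark 4 (crop pixel 335,130). They are not touching it yet.

jog_arm:
  steps:
    - {"delta_pos":[0,0,-1],"turn":0,"fingers":0}
    - {"delta_pos":[0,0,-2],"turn":0,"fingers":0}
    - {"delta_pos":[0,0,-3],"turn":0,"fingers":0}
    - {"delta_pos":[0,0,-3],"turn":0,"fingers":0}

```text
time_s: 3.5
position: [0.6369, -0.2398, 0.1234]
tcp_rot: [[0.012, -0.0, 1.0], [-1.0, 0.0, 0.012], [-0.0, -1.0, -0.0]]
force: [-1.0, 0.2, 0.2]
opening: 0.005
```

jog_arm:
  steps:
    - {"delta_pos":[0,0,-1],"turn":0,"fingers":0}
    - {"delta_pos":[0,0,-2],"turn":0,"fingers":0}
    - {"delta_pos":[0,0,-2],"turn":0,"fingers":0}

```text
time_s: 3.75
position: [0.6369, -0.2398, 0.1214]
tcp_rot: [[0.012, -0.0, 1.0], [-1.0, 0.0, 0.012], [-0.0, -1.0, -0.0]]
force: [-0.1, 0.0, -0.7]
opening: 0.005
```

jog_arm:
  steps:
    - {"delta_pos":[0,0,-1],"turn":0,"fingers":0}
    - {"delta_pos":[0,0,-1.5],"turn":0,"fingers":0}
    - {"delta_pos":[0,0,-1.5],"turn":0,"fingers":0}

```text
time_s: 4.0
position: [0.6369, -0.2398, 0.12]
tcp_rot: [[0.012, -0.0, 1.0], [-1.0, 0.0, 0.012], [-0.0, -1.0, -0.0]]
force: [0.3, 0.1, -0.5]
opening: 0.001
```

Run:
```python
from rig import *
import cv2
for c in('side','top'):
    im=capture(c); cv2.imwrite(f'pics/{c}2.png',cv2.resize(im[90:220,210:380,::-1],None,fx=4.5,fy=4.5))
    for t in ('mark_1','edge_1'):
      for d in tip_of(t,c): print(c,t,round(d['confidence'],2),[round(float(v),4) for v in d['position']])
s=read_state(); print(s['force'],s['moment'],s['tau'])
```

```text
side mark_1 0.93 [0.641, -0.2367, 0.1058]
side mark_1 0.8 [0.6358, -0.1419, 0.1108]
side mark_1 0.65 [0.6359, -0.035, 0.1067]
side mark_1 0.6 [0.6359, 0.0593, 0.1072]
side edge_1 0.97 [0.5029, 0.0584, 0.1049]
side edge_1 0.82 [0.5078, -0.2391, 0.102]
side edge_1 0.71 [0.5024, -0.1407, 0.1082]
side edge_1 0.57 [0.5037, -0.0443, 0.1079]
top mark_1 0.97 [0.6312, 0.0627, 0.1083]
top mark_1 0.9 [0.6274, -0.1404, 0.1067]
top mark_1 0.57 [0.6342, -0.0412, 0.1076]
top mark_1 0.57 [0.5013, 0.0581, 0.1023]
top mark_1 0.43 [0.6372, -0.2409, 0.1093]
top mark_1 0.3 [0.583, -0.0911, 0.014]
top edge_1 0.88 [0.5042, -0.0428, 0.103]
top edge_1 0.87 [0.5001, 0.0575, 0.1052]
top edge_1 0.85 [0.5031, -0.1393, 0.1047]
[-0.41923317  0.02486385  0.09348312] [ 0.04860678 -0.03177506  0.00565491] [-2.23454881e-04 -5.00136244e+01 -1.62603307e+01  6.23130100e-02
 -4.64539952e-02 -5.46479342e-07]
```

View pics/side2.png

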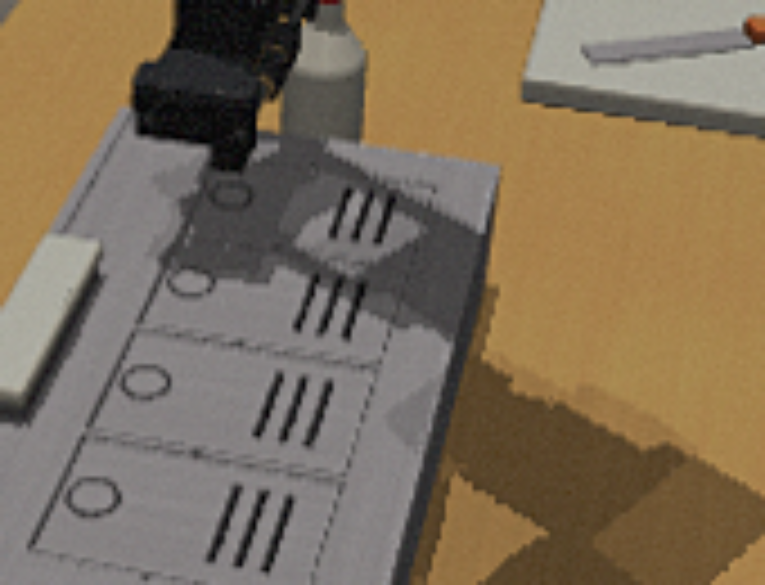

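```bash
cat > h.py <<'E'
import numpy as np
from rig import camera_info
def proj(p,c):
    i=camera_info(c); q=i['view']@np.append(p,1); f=192/np.tan(np.radians(i['fov_y']/2))
    a=q[:2]/q[2]; a=a*(1+i['k1']*(a@a)); return np.array([i['cx'],i['cy']])+f*a
E
python3 - <<'E'
from h import *
for z in(.103,.108,.113,.118,.125): print(z,proj([.637,-.24,z],'side'),proj([.637,-.23,z],'side'))
print(proj([.634,-.1415,.108],'side'))
E
```

```text
0.103 [261.09874736 134.8810246 ] [260.22108099 136.71302756]
0.108 [261.10683471 133.51961711] [260.22671978 135.34827655]
0.113 [261.11494862 132.1505755 ] [260.23237363 133.97580975]
0.118 [261.12308906 130.77384662] [260.23804246 132.59557284]
0.125 [261.1345302  128.83340968] [260.24600381 130.65008323]
[252.94677461 152.75744634]
```

View pics/top2.png

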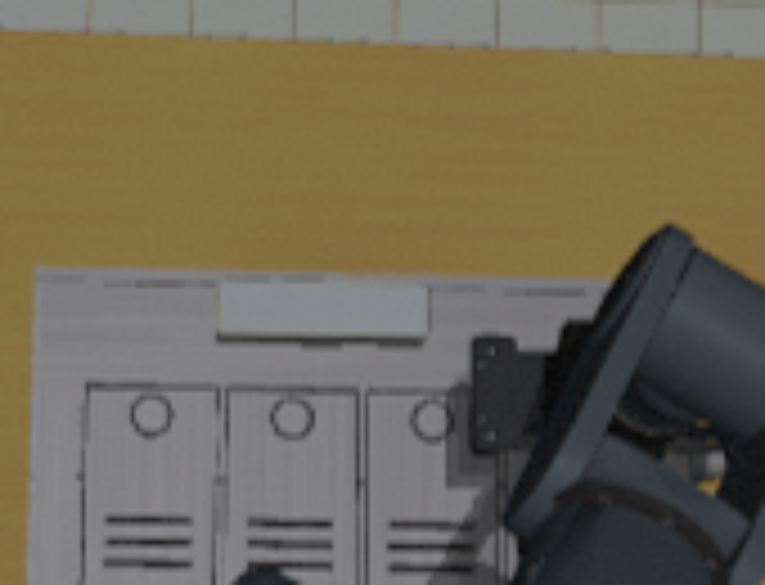

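Run:
```python
from rig import *
import cv2,numpy as np
im=capture('side')[90:150,225:305,::-1].astype(float)
im=np.clip(im*1.0/255,0,1)**0.5*255
cv2.imwrite('pics/side3.png',cv2.resize(im.astype(np.uint8),None,fx=9.5,fy=9.5,interpolation=cv2.INTER_CUBIC))
```

```text
(no output)
```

View pics/side3.png

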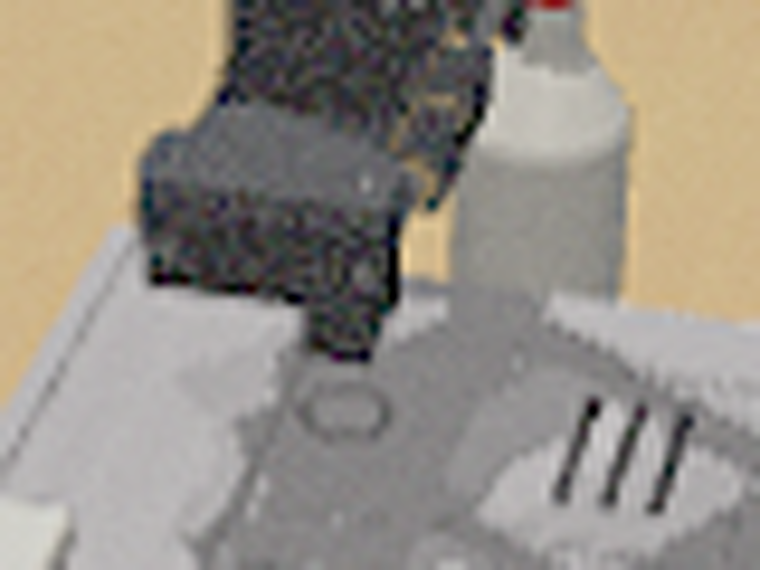

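Run:
```python
from h import *
for p in([.6745,-.145,.173],[.5995,-.145,.173],[.6275,-.225,.103],[.6465,-.225,.103],[.6275,-.225,.125],[.6275,-.225,.138],[.6465,-.225,.138]): 
    a=proj(p,'side'); print(p,a.round(1),((a-[225,90])*9.5).round())
```

```text
[0.6745, -0.145, 0.173] [239.  130.9] [133. 389.]
[0.5995, -0.145, 0.173] [265.2 135.1] [382. 428.]
[0.6275, -0.225, 0.103] [262.8 138.1] [359. 457.]
[0.6465, -0.225, 0.103] [256.7 137.1] [302. 448.]
[0.6275, -0.225, 0.125] [262.9 132.1] [360. 400.]
[0.6275, -0.225, 0.138] [262.9 128.4] [360. 365.]
[0.6465, -0.225, 0.138] [256.7 127.4] [301. 356.]
```

Run:
```python
from h import *
for dy,dz in((0,0),(-.055,0),(0,.04)):
  for p in([.6745,-.145,.173],[.5995,-.145,.173],[.6745,-.145,.22]): 
    p=np.array(p)+[0,dy,dz]; a=proj(p,'top'); print(dy,dz,p,a.round(1),((a-[210,90])*4.5).round())
```

```text
0 0 [ 0.6745 -0.145   0.173 ] [310.4 167.7] [452. 350.]
0 0 [ 0.5995 -0.145   0.173 ] [310.1 192.2] [450. 460.]
0 0 [ 0.6745 -0.145   0.22  ] [313.1 165.1] [464. 338.]
-0.055 0 [ 0.6745 -0.2     0.173 ] [328.4 168.3] [533. 352.]
-0.055 0 [ 0.5995 -0.2     0.173 ] [328.1 192.7] [532. 462.]
-0.055 0 [ 0.6745 -0.2     0.22  ] [331.7 165.7] [548. 341.]
0 0.04 [ 0.6745 -0.145   0.213 ] [312.7 165.5] [462. 340.]
0 0.04 [ 0.5995 -0.145   0.213 ] [312.3 190.8] [460. 454.]
0 0.04 [ 0.6745 -0.145   0.26  ] [315.5 162.7] [475. 327.]
```

Contrary to the state reading, the side picture shows the fingertips (crop 345,358) still about 20–30 mm above mark 4 (345,408). Contact has to be found by force, so I'll go down in stages.

jog_arm:
  steps:
    - {"delta_pos":[0,0,-2],"turn":0,"fingers":0}
    - {"delta_pos":[0,0,-4],"turn":0,"fingers":0}
    - {"delta_pos":[0,0,-4],"turn":0,"fingers":0}

```text
time_s: 4.6
position: [0.6366, -0.2397, 0.1155]
tcp_rot: [[0.012, -0.001, 1.0], [-1.0, 0.001, 0.012], [-0.001, -1.0, -0.001]]
force: [0.5, -0.6, -0.3]
opening: 0.005
```

Run:
```python
from rig import *
import cv2,numpy as np
im=capture('side')[90:150,225:305,::-1].astype(float)
im=np.clip(im*1.0/255,0,1)**0.5*255
cv2.imwrite('pics/side4.png',cv2.resize(im.astype(np.uint8),None,fx=9.5,fy=9.5,interpolation=cv2.INTER_CUBIC))
im=capture('top'); cv2.imwrite('pics/top4.png',cv2.resize(im[:,:,::-1],None,fx=1.5,fy=1.5))
s=read_state(); print(s['force'],s['joint_positions'])
```

```text
[-0.52591568 -0.3051225   0.62695264] [-3.00196183e+01  4.05555212e+01  7.80529015e+01 -6.72620561e-04
  6.14211702e+01  5.92964855e+01]
```

View pics/side4.png

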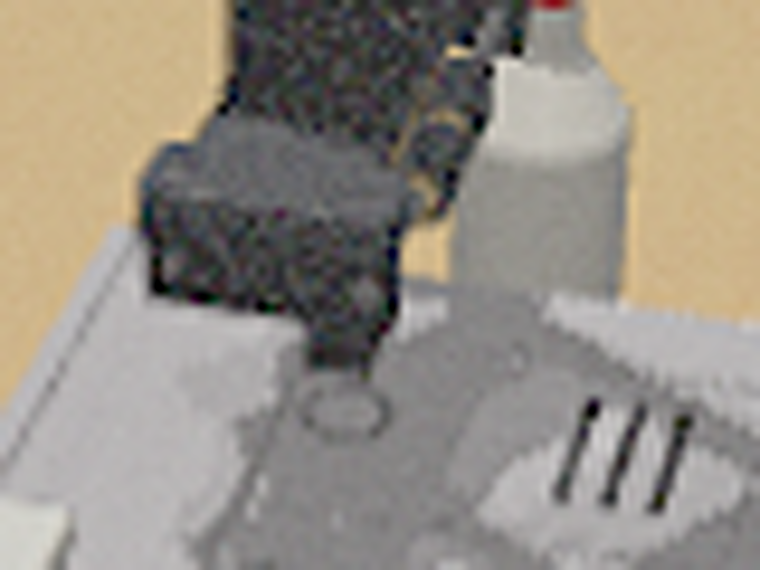

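View pics/top4.png

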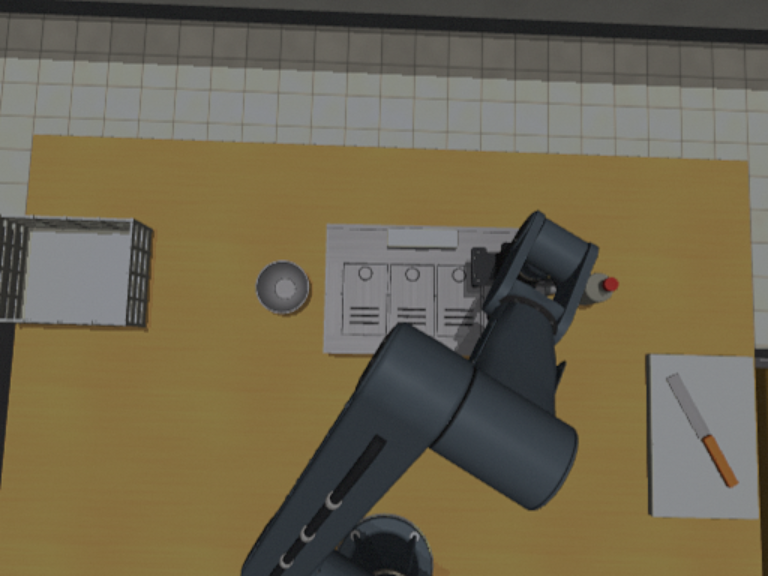

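jog_arm:
  steps:
    - {"delta_pos":[0,0,-2],"turn":0,"fingers":0}
    - {"delta_pos":[0,0,-4],"turn":0,"fingers":0}
    - {"delta_pos":[0,0,-6],"turn":0,"fingers":0}
    - {"delta_pos":[0,0,-6],"turn":0,"fingers":0}

```text
time_s: 5.03
position: [0.6367, -0.2396, 0.1095]
tcp_rot: [[0.012, -0.001, 1.0], [-1.0, 0.001, 0.012], [-0.001, -1.0, -0.001]]
force: [0.3, 1.3, -0.1]
opening: 0.006
```

Run:
```python
from rig import *
import cv2,numpy as np
im=capture('side')[90:150,225:305,::-1].astype(float)
im=np.clip(im*1.0/255,0,1)**0.5*255
cv2.imwrite('pics/side5.png',cv2.resize(im.astype(np.uint8),None,fx=9.5,fy=9.5,interpolation=cv2.INTER_CUBIC))
s=read_state(); print(s['force'],s['position'])
```

```text
[-0.07632339  0.28503392 -0.61912033] [ 0.63675267 -0.23971589  0.10970388]
```

View pics/side5.png

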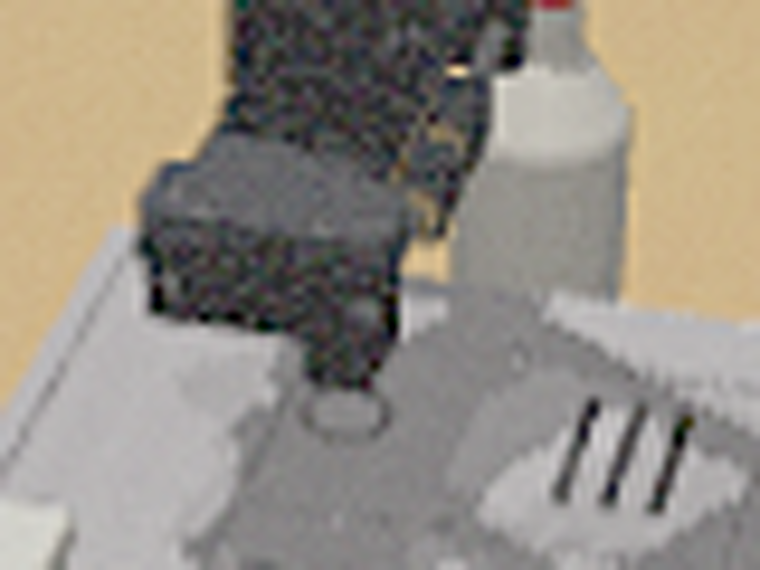

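jog_arm:
  steps:
    - {"delta_pos":[0,0,-2],"turn":0,"fingers":0}
    - {"delta_pos":[0,0,-4],"turn":0,"fingers":0}
    - {"delta_pos":[0,0,-6],"turn":0,"fingers":0}
    - {"delta_pos":[0,0,-6],"turn":0,"fingers":0}

```text
time_s: 5.42
position: [0.6367, -0.2397, 0.1035]
tcp_rot: [[0.012, -0.001, 1.0], [-1.0, 0.0, 0.012], [-0.0, -1.0, -0.001]]
force: [-0.1, 0.5, -0.5]
opening: 0.009
```

```bash
cat > snap.py <<'E'
import sys
from rig import *
import cv2,numpy as np
im=capture('side')[90:150,225:305,::-1].astype(float)
im=np.clip(im*1.0/255,0,1)**0.5*255
cv2.imwrite(sys.argv[1],cv2.resize(im.astype(np.uint8),None,fx=9.5,fy=9.5,interpolation=cv2.INTER_CUBIC))
s=read_state(); print(s['force'],s['position'],s['moment'])
E
python3 snap.py pics/side6.png
```

```text
[-0.01463194 -0.5672765   0.30924431] [ 0.63679659 -0.23973152  0.10374734] [ 0.03001394 -0.00980275  0.00715561]
```

View pics/side6.png

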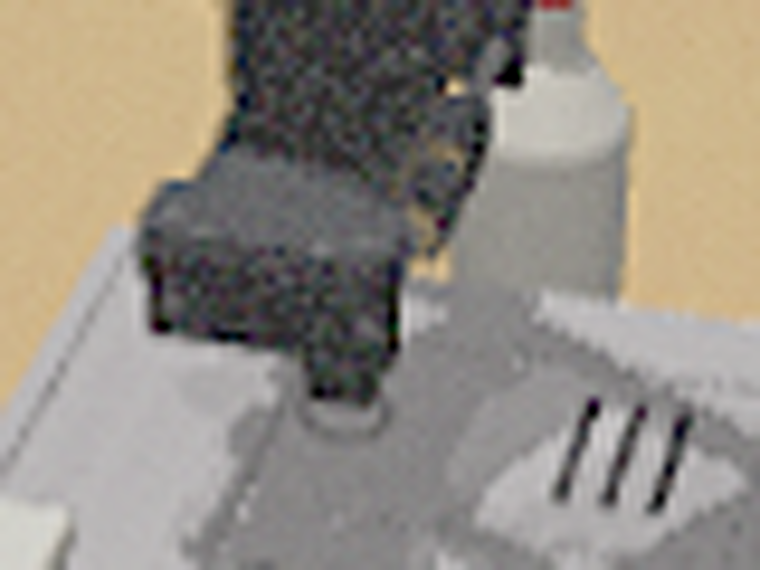

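jog_arm:
  steps:
    - {"delta_pos":[0,0,-2],"turn":0,"fingers":0}
    - {"delta_pos":[0,0,-4],"turn":0,"fingers":0}
    - {"delta_pos":[0,0,-5],"turn":0,"fingers":0}
    - {"delta_pos":[0,0,-6],"turn":0,"fingers":0}
    - {"delta_pos":[0,0,-6],"turn":0,"fingers":0}

```text
time_s: 5.88
position: [0.6369, -0.2398, 0.0978]
tcp_rot: [[0.012, -0.0, 1.0], [-1.0, 0.0, 0.012], [-0.0, -1.0, -0.0]]
force: [-0.4, 0.7, -0.0]
opening: 0.006
```

```bash
python3 snap.py pics/side7.png
```

```text
[-0.02684734 -0.81834634  0.65333712] [ 0.63692201 -0.23980708  0.09795173] [0.01482357 0.0411393  0.01521237]
```

View pics/side7.png

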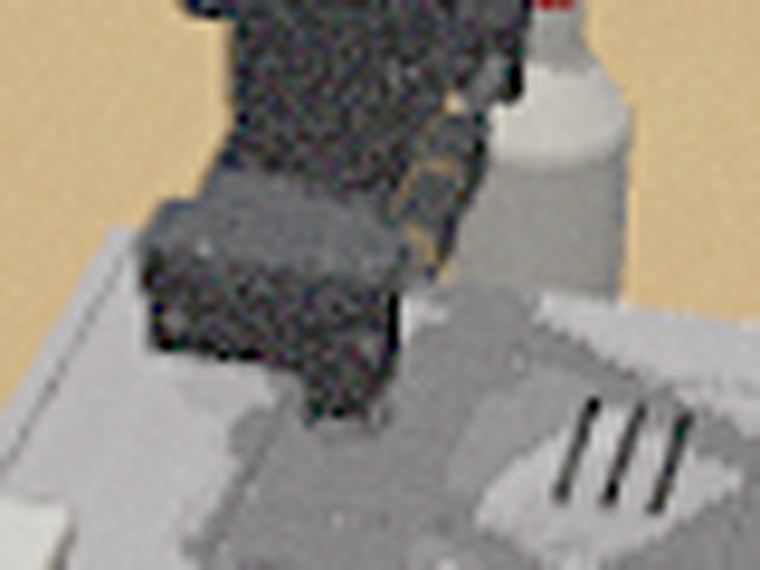

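jog_arm:
  steps:
    - {"delta_pos":[0,0,-1.5],"turn":0,"fingers":0}
    - {"delta_pos":[0,0,-3],"turn":0,"fingers":0}
    - {"delta_pos":[0,0,-3],"turn":0,"fingers":0}

```text
time_s: 6.18
position: [0.6373, -0.24, 0.0962]
tcp_rot: [[0.012, 0.001, 1.0], [-1.0, -0.0, 0.012], [0.0, -1.0, 0.001]]
force: [-1.4, 0.5, 3.8]
opening: 0.003
```

jog_arm:
  steps:
    - {"delta_pos":[0,0,-1],"turn":0,"fingers":0}
    - {"delta_pos":[0,0,-2],"turn":0,"fingers":0}
    - {"delta_pos":[0,0,-2],"turn":0,"fingers":0}

```text
time_s: 6.43
position: [0.6373, -0.24, 0.0961]
tcp_rot: [[0.012, 0.001, 1.0], [-1.0, -0.001, 0.012], [0.001, -1.0, 0.001]]
force: [-3.8, 2.1, 13.2]
opening: 0.005
```

Cover 4 holds. The force rose to 13 N while the finger stayed at z=0.096, so it has a bearer under it. Contact on the tops is therefore at a TCP reading of about 0.0963. Next is cover 3.

jog_arm:
  steps:
    - {"delta_pos":[0,0,12],"turn":0,"fingers":0}
    - {"delta_pos":[-1,0,24],"turn":0,"fingers":0}
    - {"delta_pos":[-2,33,26],"turn":0,"fingers":0}
    - {"delta_pos":[-2,66,26],"turn":0,"fingers":0}
    - {"delta_pos":[-3,90,24],"turn":0,"fingers":0}
    - {"delta_pos":[-3,99,18],"turn":0,"fingers":0}
    - {"delta_pos":[-3,99,11],"turn":0,"fingers":0}
    - {"delta_pos":[-3,99,8],"turn":0,"fingers":0}
    - {"delta_pos":[-3,99,6],"turn":0,"fingers":0}
    - {"delta_pos":[-3,99,4],"turn":0,"fingers":0}
    - {"delta_pos":[-3,99,3],"turn":0,"fingers":0}
    - {"delta_pos":[-3,99,2],"turn":0,"fingers":0}
    - {"delta_pos":[-3,99,2],"turn":0,"fingers":0}

```text
time_s: 7.52
position: [0.6343, -0.1426, 0.0962]
tcp_rot: [[0.011, 0.001, 1.0], [-1.0, -0.001, 0.011], [0.001, -1.0, 0.001]]
force: [-1.5, -0.7, 5.1]
opening: 0.006
```

```bash
sed -i 's/\[90:150,225:305/[int(sys.argv[2]):int(sys.argv[2])+60,225:305/' snap.py; python3 snap.py pics/side8.png 105
```

```text
[-2.30025851  0.27008171  3.46000637] [ 0.63426102 -0.14254974  0.0962229 ] [-0.13424328  0.31009562  0.0232871 ]
```

View pics/side8.png

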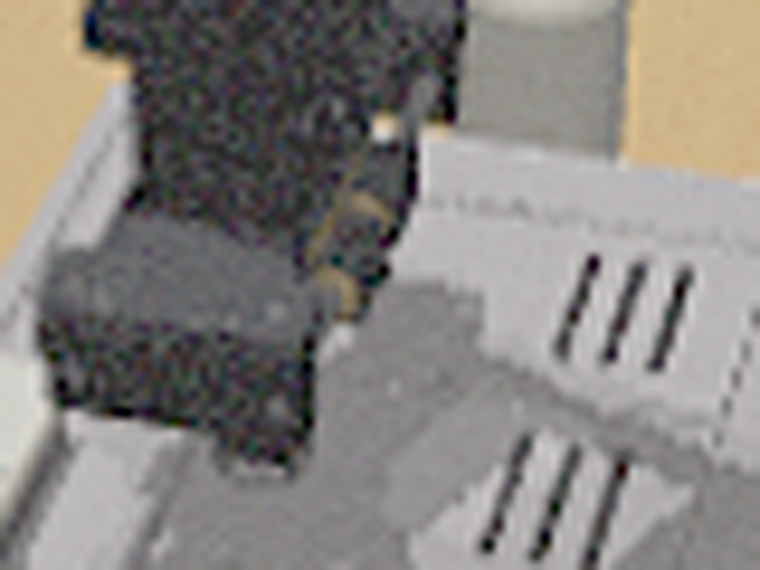

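jog_arm:
  steps:
    - {"delta_pos":[0,0,-1],"turn":0,"fingers":0}
    - {"delta_pos":[0,0,-1.5],"turn":0,"fingers":0}
    - {"delta_pos":[0,0,-1.5],"turn":0,"fingers":0}

```text
time_s: 7.82
position: [0.6343, -0.1426, 0.0961]
tcp_rot: [[0.011, 0.001, 1.0], [-1.0, -0.002, 0.011], [0.002, -1.0, 0.001]]
force: [-4.0, 0.2, 11.7]
opening: 0.009
```

Cover 3 holds too, at 11.7 N with no travel. Next is cover 2.

jog_arm:
  steps:
    - {"delta_pos":[0,0,12],"turn":0,"fingers":0}
    - {"delta_pos":[0,0,24],"turn":0,"fingers":0}
    - {"delta_pos":[0,33,26],"turn":0,"fingers":0}
    - {"delta_pos":[0,66,26],"turn":0,"fingers":0}
    - {"delta_pos":[0,92,24],"turn":0,"fingers":0}
    - {"delta_pos":[0,102,18],"turn":0,"fingers":0}
    - {"delta_pos":[0,102,11],"turn":0,"fingers":0}
    - {"delta_pos":[0,102,8],"turn":0,"fingers":0}
    - {"delta_pos":[0,102,5],"turn":0,"fingers":0}
    - {"delta_pos":[0,102,3],"turn":0,"fingers":0}
    - {"delta_pos":[0,102,2],"turn":0,"fingers":0}
    - {"delta_pos":[0,102,1],"turn":0,"fingers":0}
    - {"delta_pos":[0,102,1],"turn":0,"fingers":0}

```text
time_s: 8.9
position: [0.6343, -0.0402, 0.0949]
tcp_rot: [[0.011, 0.001, 1.0], [-1.0, -0.001, 0.011], [0.001, -1.0, 0.001]]
force: [0.1, -0.9, 0.4]
opening: 0.012
```

jog_arm:
  steps:
    - {"delta_pos":[0,0,-1],"turn":0,"fingers":0}
    - {"delta_pos":[0,0,-2],"turn":0,"fingers":0}
    - {"delta_pos":[0,0,-3],"turn":0,"fingers":0}
    - {"delta_pos":[0,0,-3],"turn":0,"fingers":0}

```text
time_s: 9.23
position: [0.6345, -0.0393, 0.0918]
tcp_rot: [[0.012, 0.001, 1.0], [-1.0, -0.001, 0.012], [0.001, -1.0, 0.001]]
force: [-0.1, -2.0, 3.7]
opening: 0.004
```

```bash
python3 snap.py pics/side9.png 135
```

```text
[ 0.41679535 -2.6114733   3.0392851 ] [ 0.63451599 -0.03915876  0.091822  ] [-0.3691822   0.02473544 -0.01542772]
```

View pics/side9.png

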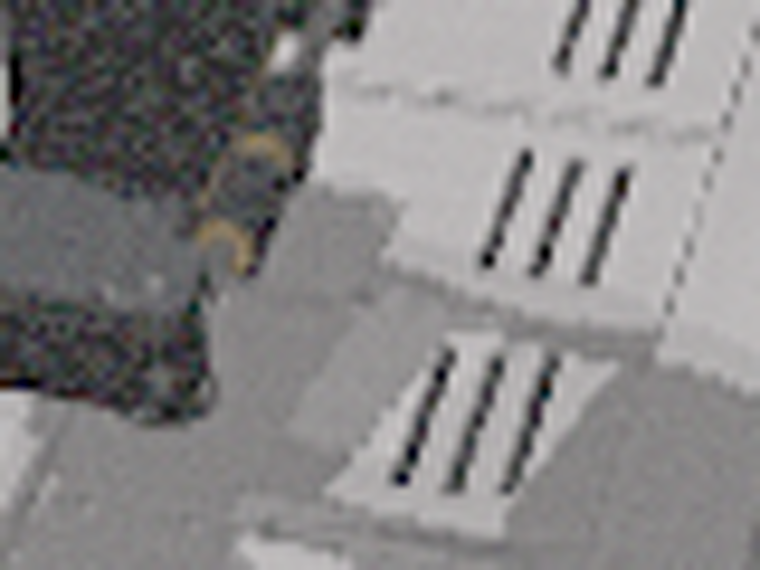

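Run:
```python
from rig import *
import cv2
im=capture('side'); cv2.imwrite('pics/side10.png',cv2.resize(im[110:250,170:330,::-1],None,fx=5,fy=4.2857/4.2857*4))
im=capture('top'); cv2.imwrite('pics/top10.png',cv2.resize(im[130:250,200:380,::-1],None,fx=4.4,fy=4.4))
for c in('side','top'):
  for d in tip_of('edge_1',c)+tip_of('brush_center',c): print(c,round(d['confidence'],2),[round(float(v),4) for v in d['position']])
```

```text
side 0.76 [0.4992, -0.1413, 0.1111]
side 0.72 [0.5056, -0.0433, 0.115]
side 0.58 [0.5033, 0.0581, 0.1047]
side 0.71 [0.7079, -0.0601, 0.1234]
top 0.88 [0.5098, -0.2429, 0.1069]
top 0.73 [0.4994, 0.0624, 0.1036]
top 0.55 [0.5028, -0.1401, 0.1078]
```

View pics/side10.png

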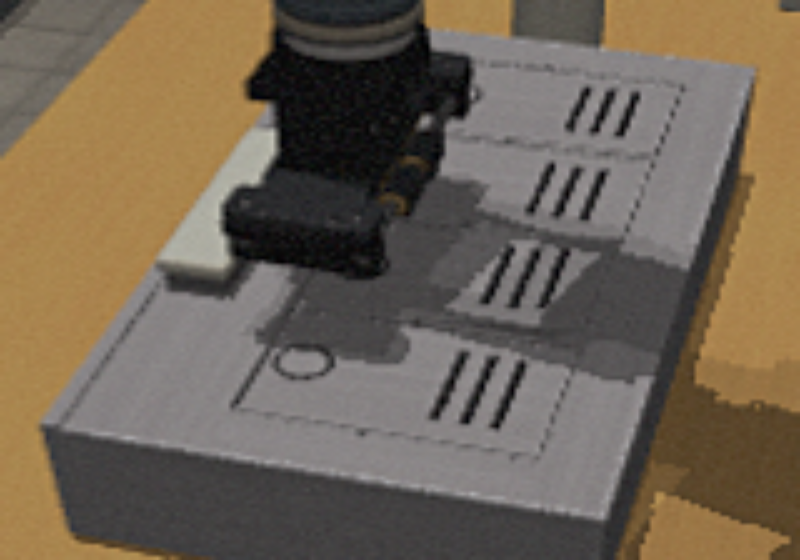

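View pics/top10.png

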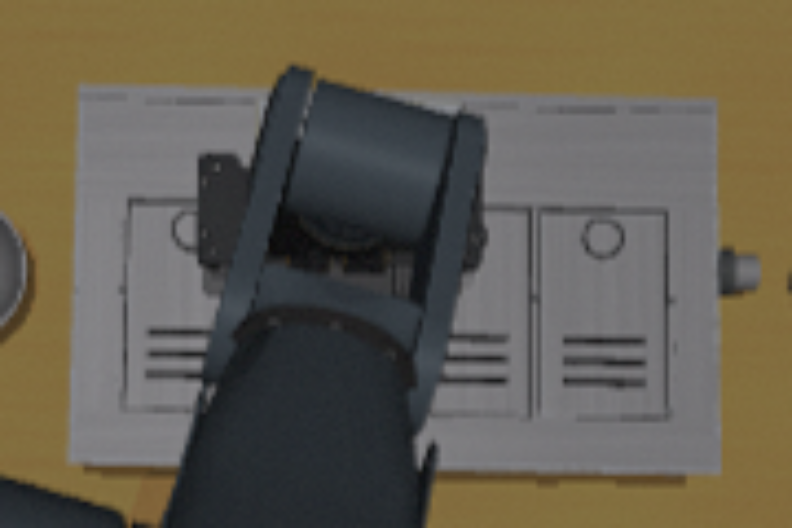

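```bash
cat >> h.py <<'E'
from scipy.optimize import least_squares
def tri(ps,pt):
    r=least_squares(lambda p:np.r_[proj(p,'side')-ps,proj(p,'top')-pt],[.63,-.04,.15]); return r.x,r.fun
E
python3 - <<'E'
from h import *
print(tri([216,161.3],[245.5,165.2]));print(tri([247,166],[246.1,189.5]))
for z in(.1,.12,.14,.16,.18): print(z,proj([.672,.05,z],'side'),proj([.597,.05,z],'side'))
E
```

```text
(array([0.66627684, 0.05228992, 0.21984865]), array([-0.33935124, -0.03922199,  0.10505195,  0.41700124]))
(array([0.59360363, 0.04794118, 0.21851914]), array([-0.79719509, -0.08447451,  0.19893755,  0.99759801]))
0.1 [217.43349347 197.26963941] [245.67270714 202.95131925]
0.12 [216.84950465 191.53096729] [245.49059477 197.1963342 ]
0.14 [216.25030262 185.62549147] [245.30346056 191.270111  ]
0.16 [215.63538625 179.54673654] [245.11112367 185.16579494]
0.18 [215.00424063 173.28795081] [244.91339686 178.87622381]
```

Cover 2 rocks: it sank about 4.5 mm under 3–4 N, and the networks see its edge at z≈0.115. I follow the mark's arc down.

jog_arm:
  steps:
    - {"delta_pos":[0,0,-2.5],"turn":0,"fingers":0}
    - {"delta_pos":[-0.5,0,-5],"turn":0,"fingers":0}
    - {"delta_pos":[-1,0,-7],"turn":0,"fingers":0}
    - {"delta_pos":[-2,0,-10],"turn":0,"fingers":0}
    - {"delta_pos":[-3,0,-12.5],"turn":0,"fingers":0}
    - {"delta_pos":[-3.5,0,-14],"turn":0,"fingers":0}
    - {"delta_pos":[-3.5,0,-14],"turn":0,"fingers":0}

```text
time_s: 10.17
position: [0.6302, -0.0387, 0.077]
tcp_rot: [[0.012, -0.001, 1.0], [-1.0, 0.0, 0.012], [-0.0, -1.0, -0.001]]
force: [0.5, -2.2, 2.3]
opening: 0.004
```

```bash
cat > look.py <<'E'
import sys
from rig import *
import cv2
n=sys.argv[1]
im=capture('side'); cv2.imwrite(f'pics/side{n}.png',cv2.resize(im[110:250,170:330,::-1],None,fx=5,fy=4))
im=capture('top'); cv2.imwrite(f'pics/top{n}.png',cv2.resize(im[130:250,200:380,::-1],None,fx=4.4,fy=4.4))
for c in('side','top'):
  for t in('edge_1','brush_center'):
    for d in tip_of(t,c): print(c,t,round(d['confidence'],2),[round(float(v),4) for v in d['position']])
s=read_state(); print(s['time_s'],s['position'],s['force'])
E
python3 look.py 11
```

```text
side edge_1 0.85 [0.5027, 0.0591, 0.1081]
side edge_1 0.76 [0.5045, -0.239, 0.1034]
side edge_1 0.64 [0.5034, -0.1424, 0.1084]
side brush_center 0.61 [0.7055, -0.0589, 0.1255]
side brush_center 0.34 [0.6324, -0.0362, 0.0824]
top edge_1 0.71 [0.5033, 0.0591, 0.1059]
top edge_1 0.6 [0.5053, -0.1418, 0.1059]
top brush_center 0.74 [0.6292, 0.0628, 0.108]
top brush_center 0.61 [0.7068, -0.0565, 0.1243]
10.4667 [ 0.63016897 -0.03837455  0.07727173] [ 1.31298831 -0.49098851  0.91839147]
```

View pics/side11.png

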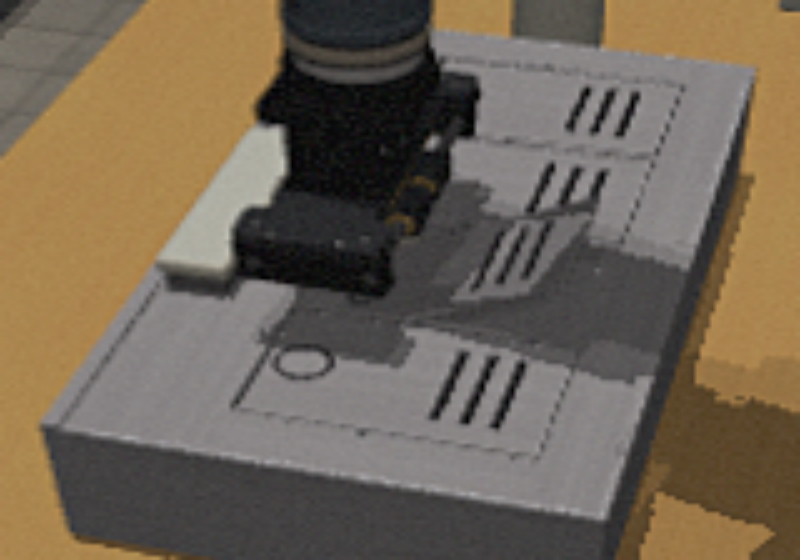

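Cover 2 is visibly raised, with its slots shifted up around (515,255). The brush hasn't moved. I carry on along the arc.

jog_arm:
  steps:
    - {"delta_pos":[-1.5,0,-2.5],"turn":0,"fingers":0}
    - {"delta_pos":[-3,0,-5],"turn":0,"fingers":0}
    - {"delta_pos":[-4.5,0,-7],"turn":0,"fingers":0}
    - {"delta_pos":[-6.5,0,-9.5],"turn":0,"fingers":0}
    - {"delta_pos":[-8.5,0,-11.5],"turn":0,"fingers":0}
    - {"delta_pos":[-10,0,-13],"turn":0,"fingers":0}
    - {"delta_pos":[-10,0,-13],"turn":0,"fingers":0}

```text
time_s: 11.05
position: [0.6198, -0.0387, 0.0642]
tcp_rot: [[0.012, -0.001, 1.0], [-1.0, 0.0, 0.012], [-0.0, -1.0, -0.001]]
force: [0.3, -0.0, 3.6]
opening: 0.005
```

```bash
python3 look.py 12
```

```text
side edge_1 0.97 [0.5053, -0.2393, 0.102]
side edge_1 0.77 [0.5023, 0.0588, 0.1057]
side edge_1 0.7 [0.6383, -0.2394, 0.1048]
side edge_1 0.69 [0.5443, -0.0434, 0.1755]
side edge_1 0.66 [0.5028, -0.1456, 0.1084]
side edge_1 0.37 [0.6037, 0.2486, 0.0262]
side brush_center 0.66 [0.7074, -0.0598, 0.1263]
top edge_1 0.96 [0.5008, 0.0584, 0.1068]
top edge_1 0.8 [0.509, -0.2422, 0.1067]
top edge_1 0.69 [0.5081, -0.1407, 0.1058]
top edge_1 0.51 [0.5441, -0.043, 0.1725]
top edge_1 0.48 [0.6327, -0.1408, 0.1092]
top brush_center 0.61 [0.7069, -0.056, 0.1214]
top brush_center 0.22 [0.5049, -0.1386, 0.108]
11.35 [ 0.61998753 -0.03871703  0.0642422 ] [ 0.74653872 -0.47698436  1.39138808]
```

View pics/side12.png

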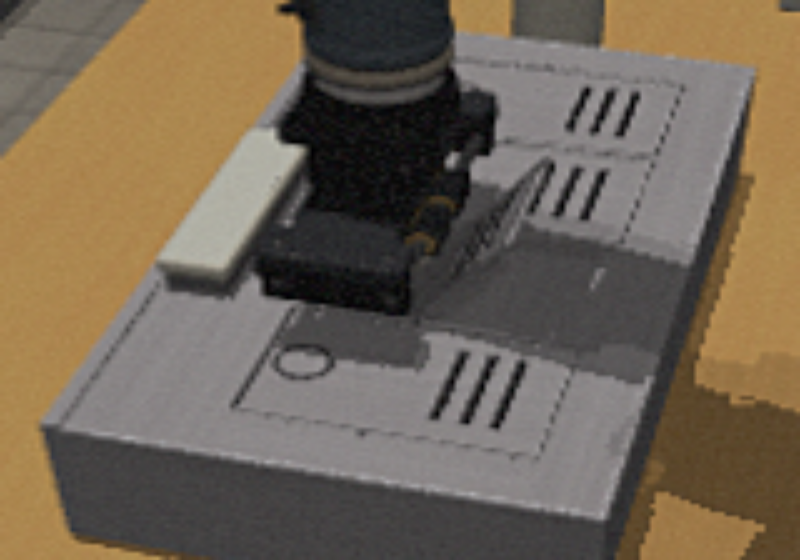

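The side and top views agree on the edge of cover 2, at (0.544, -0.043, 0.174), so the tilt is about 0.95 rad. I lift the hand out, cross over the edge, and come down in front of it.

jog_arm:
  steps:
    - {"delta_pos":[4,0,3],"turn":0,"fingers":0}
    - {"delta_pos":[6,0,25],"turn":0,"fingers":0}
    - {"delta_pos":[6,0,55],"turn":0,"fingers":0}
    - {"delta_pos":[6,-1,90],"turn":0,"fingers":0}
    - {"delta_pos":[4,-2,125],"turn":0,"fingers":0}
    - {"delta_pos":[0,-3,150],"turn":0,"fingers":0}
    - {"delta_pos":[-30,-3,155],"turn":0,"fingers":0}
    - {"delta_pos":[-65,-3,155],"turn":0,"fingers":0}
    - {"delta_pos":[-100,-3,155],"turn":0,"fingers":0}
    - {"delta_pos":[-115,-3,150],"turn":0,"fingers":0}
    - {"delta_pos":[-115,-3,125],"turn":0,"fingers":0}
    - {"delta_pos":[-115,-3,100],"turn":0,"fingers":0}
    - {"delta_pos":[-115,-3,80],"turn":0,"fingers":0}
    - {"delta_pos":[-115,-3,74],"turn":0,"fingers":0}
    - {"delta_pos":[-115,-3,74],"turn":0,"fingers":0}

```text
time_s: 12.6
position: [0.504, -0.0414, 0.1371]
tcp_rot: [[0.012, -0.005, 1.0], [-1.0, 0.001, 0.012], [-0.001, -1.0, -0.005]]
force: [-0.3, -0.6, 0.9]
opening: 0.003
```

```bash
python3 look.py 13
```

```text
side edge_1 0.88 [0.5449, -0.0416, 0.1776]
side edge_1 0.85 [0.5016, 0.0583, 0.1058]
side brush_center 0.92 [0.7066, -0.0586, 0.125]
side brush_center 0.21 [0.6335, -0.2417, 0.1082]
top edge_1 0.71 [0.5038, -0.1374, 0.1077]
top edge_1 0.69 [0.5047, -0.2431, 0.1076]
top edge_1 0.65 [0.5436, -0.041, 0.171]
top edge_1 0.6 [0.5036, 0.0595, 0.106]
top brush_center 0.95 [0.7071, -0.0552, 0.122]
12.9 [ 0.50641615 -0.04207241  0.13974327] [ 0.17672876  0.33801728 -0.19452739]
```

View pics/side13.png

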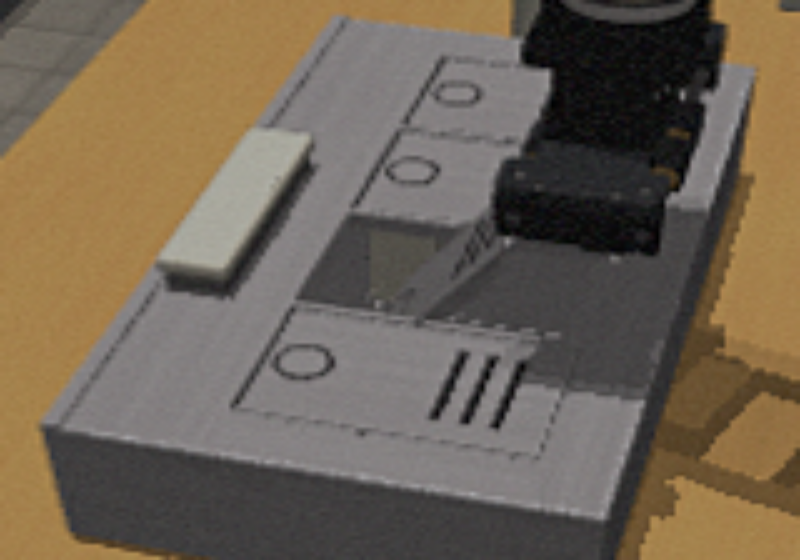

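View pics/top13.png

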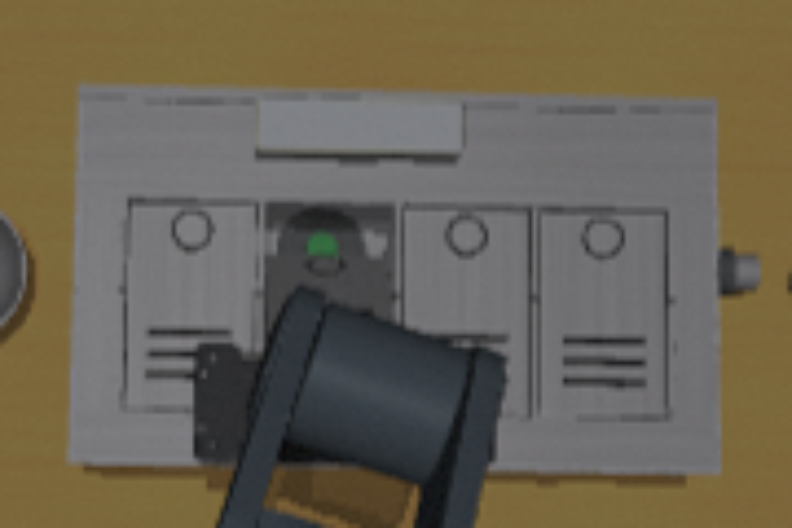

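Run:
```python
from h import *
for z in(.20,.21,.22,.23): 
  for x in(.544,.469): print(x,z,((proj([x,.05,z],'side')-[170,110])*[5,4]).round())
```

```text
0.544 0.2 [484. 266.]
0.469 0.2 [645. 290.]
0.544 0.21 [485. 253.]
0.469 0.21 [647. 276.]
0.544 0.22 [485. 239.]
0.469 0.22 [649. 263.]
0.544 0.23 [485. 225.]
0.469 0.23 [650. 249.]
```

jog_arm:
  steps:
    - {"delta_pos":[8,0,0],"turn":0,"fingers":0}
    - {"delta_pos":[16,0,0],"turn":0,"fingers":0}
    - {"delta_pos":[21,0,0],"turn":0,"fingers":0}
    - {"delta_pos":[25,0,0.5],"turn":0,"fingers":0}
    - {"delta_pos":[28,0,2],"turn":0,"fingers":0}
    - {"delta_pos":[31,0,4],"turn":0,"fingers":0}
    - {"delta_pos":[35,0,6],"turn":0,"fingers":0}
    - {"delta_pos":[39,0,8],"turn":0,"fingers":0}
    - {"delta_pos":[43,0,10],"turn":0,"fingers":0}
    - {"delta_pos":[46,0,11],"turn":0,"fingers":0}
    - {"delta_pos":[46,0,11],"turn":0,"fingers":0}

```text
time_s: 13.82
position: [0.5527, -0.0418, 0.15]
tcp_rot: [[0.012, 0.002, 1.0], [-1.0, 0.0, 0.012], [0.0, -1.0, 0.002]]
force: [-0.0, -0.2, -0.1]
opening: 0.004
```

```bash
python3 look.py 14
```

```text
side edge_1 0.87 [0.5002, -0.1439, 0.1075]
side edge_1 0.79 [0.5043, -0.2409, 0.1042]
side edge_1 0.69 [0.5649, -0.0416, 0.1864]
side edge_1 0.68 [0.5057, 0.0589, 0.1011]
side brush_center 0.79 [0.7099, -0.0572, 0.1257]
side brush_center 0.36 [0.5892, -0.086, 0.0133]
top edge_1 0.98 [0.5037, -0.1392, 0.1076]
top edge_1 0.9 [0.4998, 0.0601, 0.1057]
top edge_1 0.67 [0.5093, -0.2428, 0.1072]
top brush_center 0.89 [0.7079, -0.0566, 0.1232]
top brush_center 0.36 [0.6331, -0.1439, 0.1096]
14.1167 [ 0.55165403 -0.04192651  0.14974962] [ 0.00810599 -0.54561346 -0.28022741]
```

View pics/side14.png

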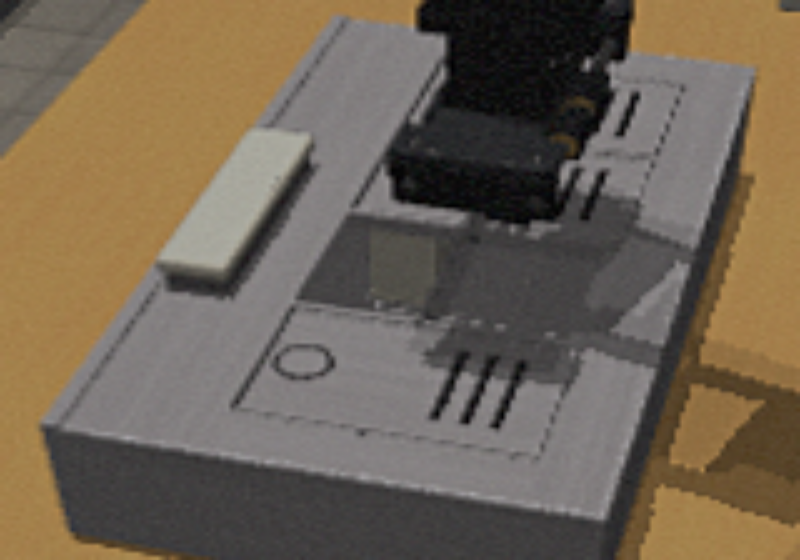

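The edge is now at (0.565, z 0.186), a tilt of about 1.28 rad. I push it on to the stop.

jog_arm:
  steps:
    - {"delta_pos":[2,0,1],"turn":0,"fingers":0}
    - {"delta_pos":[4,0,1.5],"turn":0,"fingers":0}
    - {"delta_pos":[6,0,2],"turn":0,"fingers":0}
    - {"delta_pos":[8,0,2.5],"turn":0,"fingers":0}
    - {"delta_pos":[10,0,2.5],"turn":0,"fingers":0}
    - {"delta_pos":[10,0,2.5],"turn":0,"fingers":0}

```text
time_s: 14.62
position: [0.5611, -0.0418, 0.1522]
tcp_rot: [[0.012, -0.001, 1.0], [-1.0, 0.0, 0.012], [-0.0, -1.0, -0.001]]
force: [-2.4, 0.1, 2.5]
opening: 0.006
```

jog_arm:
  steps:
    - {"delta_pos":[1,0,0],"turn":0,"fingers":0}
    - {"delta_pos":[2,0,0],"turn":0,"fingers":0}
    - {"delta_pos":[3,0,0],"turn":0,"fingers":0}
    - {"delta_pos":[3,0,0],"turn":0,"fingers":0}

```text
time_s: 14.95
position: [0.5612, -0.0417, 0.1521]
tcp_rot: [[0.013, -0.007, 1.0], [-1.0, 0.0, 0.013], [-0.0, -1.0, -0.007]]
force: [-8.6, -1.4, 6.5]
opening: 0.009
```

The finger stopped moving while the force rose to 8.6 N, so the cover is at its stop. I back off and check.

jog_arm:
  steps:
    - {"delta_pos":[-4,0,0],"turn":0,"fingers":0}
    - {"delta_pos":[-15,0,0],"turn":0,"fingers":0}
    - {"delta_pos":[-40,0,5],"turn":0,"fingers":0}
    - {"delta_pos":[-75,0,30],"turn":0,"fingers":0}
    - {"delta_pos":[-100,0,60],"turn":0,"fingers":0}
    - {"delta_pos":[-120,-30,90],"turn":0,"fingers":0}
    - {"delta_pos":[-125,-65,100],"turn":0,"fingers":0}
    - {"delta_pos":[-125,-105,100],"turn":0,"fingers":0}
    - {"delta_pos":[-125,-145,100],"turn":0,"fingers":0}
    - {"delta_pos":[-125,-185,100],"turn":0,"fingers":0}
    - {"delta_pos":[-125,-225,100],"turn":0,"fingers":0}
    - {"delta_pos":[-125,-265,100],"turn":0,"fingers":0}
    - {"delta_pos":[-125,-265,100],"turn":0,"fingers":0}
    - {"delta_pos":[-125,-265,100],"turn":0,"fingers":0}

```text
time_s: 16.12
position: [0.4401, -0.3099, 0.2521]
tcp_rot: [[0.008, 0.002, 1.0], [-1.0, -0.002, 0.008], [0.002, -1.0, 0.002]]
force: [-0.4, 0.9, -0.8]
opening: 0.006
```

```bash
python3 look.py 15
python3 - <<'E'
from rig import *
for c in('side','top'):
  for t in('bottle_center','bowl_center','mark_1'):
    for d in tip_of(t,c): print(c,t,round(d['confidence'],2),[round(float(v),4) for v in d['position']])
E
```

```text
side edge_1 0.69 [0.5007, 0.056, 0.1067]
side edge_1 0.69 [0.5742, -0.042, 0.1864]
side edge_1 0.61 [0.5048, -0.2379, 0.1022]
top edge_1 0.85 [0.508, -0.2412, 0.1061]
top edge_1 0.7 [0.5036, 0.0581, 0.1058]
top edge_1 0.63 [0.5042, -0.1389, 0.1073]
top edge_1 0.56 [0.5725, -0.0423, 0.1834]
top brush_center 0.78 [0.7074, -0.0572, 0.1198]
top brush_center 0.34 [0.6039, 0.245, 0.0222]
16.4167 [ 0.43975479 -0.3055245   0.25230213] [-0.03372883 -0.43551368  0.02404183]
side bottle_center 0.82 [0.6184, -0.4395, 0.0866]
side bowl_center 0.87 [0.6057, 0.2475, 0.0292]
side bowl_center 0.38 [0.5015, -0.1441, 0.1078]
side mark_1 0.79 [0.601, -0.0355, 0.061]
side mark_1 0.77 [0.6307, 0.0587, 0.1079]
side mark_1 0.66 [0.6392, -0.2386, 0.108]
side mark_1 0.63 [0.6327, -0.1423, 0.1041]
top bottle_center 0.75 [0.6192, -0.4424, 0.086]
top bowl_center 0.55 [0.6031, 0.2442, 0.0223]
top mark_1 0.97 [0.6312, 0.0631, 0.1079]
top mark_1 0.76 [0.632, -0.2408, 0.1096]
top mark_1 0.74 [0.5992, -0.0406, 0.0614]
top mark_1 0.59 [0.632, -0.1427, 0.1111]
```

View pics/side15.png

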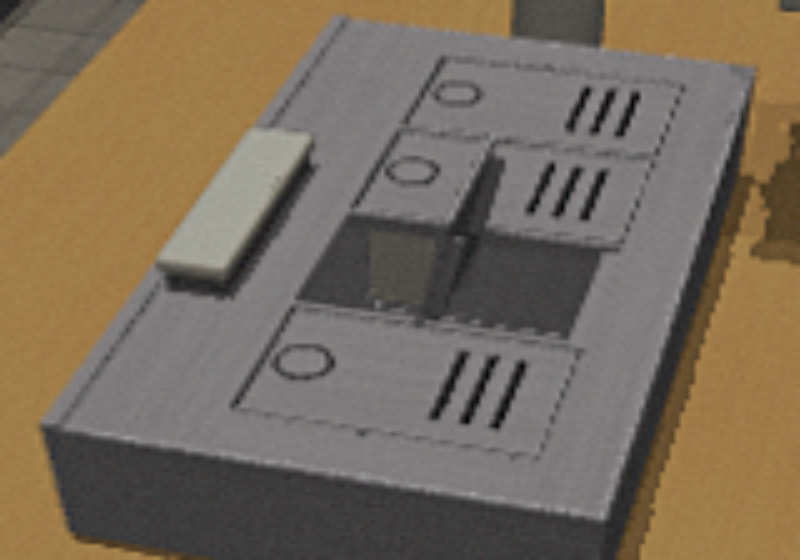

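View pics/top15.png

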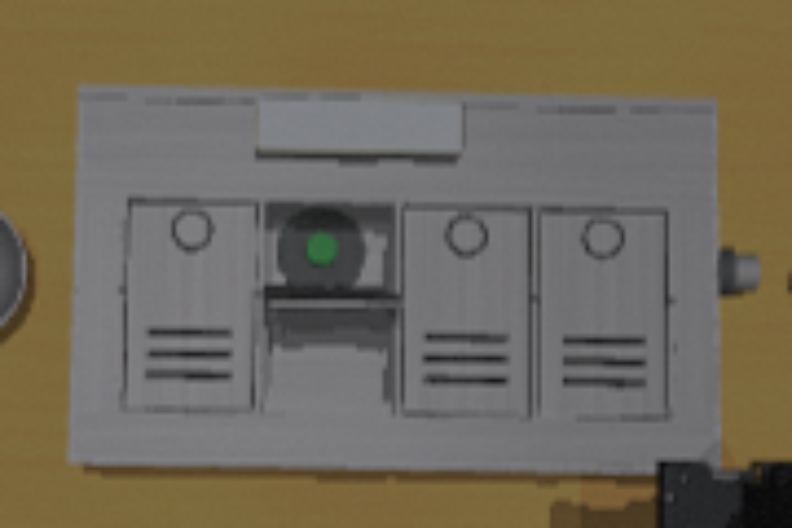

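Run:
```python
from rig import *
hand_in(); s=read_state(); print(s['time_s'],s['force'])
```

```text
the job is handed in; nothing more can be done
the job is handed in; nothing more can be done
```

Cover 2 is the one over the strainer. It is standing up against its stop with the hand well clear, and the job was handed in at about 16.6 s.

- **Finding it:** I pressed the marks in the order 4, 3, 2. Covers 4 and 3 held without moving at 13 N and 12 N. Cover 2 sank under about 3.5 N, so I never needed to press cover 1.
- **Opening it:** I followed the arc of cover 2's mark down to about 0.95 rad. I then pushed its front edge up and over until the finger stopped moving and the force rose to about 9 N.

**Last checks**
- **Tilt:** both cameras put cover 2's edge at about (0.573, -0.042, 0.185) and its mark at about (0.600, -0.038, 0.061). That gives about 1.36 rad, which matches the 1.4 rad stop within the networks' error. The pictures show the cover upright and the other three flush.
- **Loose things:** the brush, bottle and bowl are within a few millimetres of where they started, which is within measuring error.

**Disagreement:** the TCP height in the state read about 28 mm lower than the real height. The pictures and the contact with the covers both showed this, so I set heights by contact force and pictures instead. I did not find the cause.

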